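# Free the seized keeper of the drying rail and hang up the drip guards

### The job

The keeper arm above the drying rail has seized in its shut place: work its wing knob back and forth in small arcs until it breaks free, then swing the keeper well out to the back, about square to the rail. Hang every white drip guard on the rail, astride it and side by side, then turn the knob back so that the keeper lies straight above the rail over the guards again. Do not knock over the beaker or the flask.

Things in the scene. Friction and masses are not known exactly. Their poses are not given: they have to be found in the camera images.
- stand: Fixed drying stand. Origin on the bench under the axis of its grey turret (100 mm across, 136 mm high), z up. A 14 mm round rail runs from the turret along the stand's -y, axis 120 mm above the bench, free from 55 to 277 mm from the turret axis; a post no higher than the rail carries its end. Base plate 100 mm wide, 6 mm thick. Keeper arm and wing knob on the turret are one piece.
- rail_mid (a point): Point on the rail's axis, 160 mm from the turret axis, 120 mm above the bench; axes as the stand's: y along the rail (towards the turret), z up.
- knob_grip (a point): Grip point of the black wing knob, on its vertical axis (= turret axis), 177 mm above the bench. The wing is an upright bar 48 mm long (along this point's x), 14 mm thick, from 158 to 190 mm above the bench: fingers close along this point's y. The point turns with the knob. Hub 38 mm across and keeper lie below the wing.
- keeper_tip (a point): Tip of the keeper, a flat metal arm 12 mm wide, 6 mm thick, square to the wing and turning with the knob; 235 mm from the turret axis, underside 142 mm above the bench (11 mm above the top of a hanging guard).
- keeper_knob (a joint): Angle (rad): 0 = keeper above the rail, grows counter-clockwise from above; 1.5 = stop, keeper out behind. Friction 0.2 N m, stays put. Starts near 0, seized: gives 0.1 rad each way to a hard stop. Stops touched alternately (counter-clockwise first, 0.2 s each) loosen it; arcs grow to 0.22 rad; after 6 stops, the last clockwise, it turns free counter-clockwise for good. More rocking does no harm.
- guard_1: White plastic drip guard, an upside-down U of 4 mm sheet: 46 mm over its flat legs (along its x, gap 38 mm), 64 mm over the steel foot strips (6 mm high), 50 mm wide (y), 78 mm high, 90 g. Origin midway under the feet, z up. Starts standing on the bench; grip from above across the legs, 40 to 52 mm above the feet. Two to four of guard_1 to guard_4 are there.
- guard_1_crown (a point): Underside of the round crown of guard_1, 74 mm above its feet, midway: the place that comes to rest on the rail's top, 7 mm above the rail axis.
- guard_2: White plastic drip guard, an upside-down U of 4 mm sheet: 46 mm over its flat legs (along its x, gap 38 mm), 64 mm over the steel foot strips (6 mm high), 50 mm wide (y), 78 mm high, 90 g. Origin midway under the feet, z up. Starts standing on the bench; grip from above across the legs, 40 to 52 mm above the feet. Two to four of guard_1 to guard_4 are there.
- guard_2_crown (a point): Underside of the round crown of guard_2, 74 mm above its feet, midway: the place that comes to rest on the rail's top, 7 mm above the rail axis.
- guard_3: White plastic drip guard, an upside-down U of 4 mm sheet: 46 mm over its flat legs (along its x, gap 38 mm), 64 mm over the steel foot strips (6 mm high), 50 mm wide (y), 78 mm high, 90 g. Origin midway under the feet, z up. Starts standing on the bench; grip from above across the legs, 40 to 52 mm above the feet. Two to four of guard_1 to guard_4 are there.
- guard_3_crown (a point): Underside of the round crown of guard_3, 74 mm above its feet, midway: the place that comes to rest on the rail's top, 7 mm above the rail axis.
- guard_4: White plastic drip guard, an upside-down U of 4 mm sheet: 46 mm over its flat legs (along its x, gap 38 mm), 64 mm over the steel foot strips (6 mm high), 50 mm wide (y), 78 mm high, 90 g. Origin midway under the feet, z up. Starts standing on the bench; grip from above across the legs, 40 to 52 mm above the feet. Two to four of guard_1 to guard_4 are there.
- guard_4_crown (a point): Underside of the round crown of guard_4, 74 mm above its feet, midway: the place that comes to rest on the rail's top, 7 mm above the rail axis.
- beaker: Glass beaker, 56 mm across, 70 mm high, a bystander at the right; origin at its foot.
- flask: Volumetric flask, 62 mm across, 172 mm high, a bystander at the right; origin at its foot.
- cabinet_corner (a point): Foot of the front right corner of the tall grey instrument cabinet, fixed, which stretches from here to the left (+y, 0.65 m) and back (+x) and is far higher than the work. Keep hand and wrist clear of it.
There are look-alikes about, which are no part of the job. What is shaped like the guard_1 but green is not meant.

How it is judged:
On the way, in this order (a step that is already met when the one before it is completed fails the run):
1. the knob is broken free and the keeper swung out (value of joint keeper_knob above 1.1 rad), for 0.2 s.
2. every guard hangs on the rail while the keeper is out (value of joint keeper_knob above 0.9 rad and x of guard_1_crown in the frame of rail_mid between -0.014 and 0.014 m and y of guard_1_crown in the frame of rail_mid between -0.12 and 0.12 m and z of guard_1_crown in the frame of rail_mid between 0 and 0.016 m and angle between each of guard_1, guard_2, guard_3, guard_4's own z axis and vertical below 0.35 rad and x of guard_2_crown in the frame of rail_mid between -0.014 and 0.014 m and y of guard_2_crown in the frame of rail_mid between -0.12 and 0.12 m and z of guard_2_crown in the frame of rail_mid between 0 and 0.016 m and x of guard_3_crown in the frame of rail_mid between -0.014 and 0.014 m and y of guard_3_crown in the frame of rail_mid between -0.12 and 0.12 m and z of guard_3_crown in the frame of rail_mid between 0 and 0.016 m and x of guard_4_crown in the frame of rail_mid between -0.014 and 0.014 m and y of guard_4_crown in the frame of rail_mid between -0.12 and 0.12 m and z of guard_4_crown in the frame of rail_mid between 0 and 0.016 m), for 0.2 s.
At the end, for the whole second after the job is handed in: Every guard that is there hangs astride the rail at rest: its crown within 14 mm sideways of the rail axis, 0 to 16 mm above it, within 120 mm of the rail's middle along the rail, tilted less than 0.35 rad; and the keeper is back above the rail (knob within 0.17 rad of 0) (value of joint keeper_knob between -0.17 and 0.17 rad and x of guard_1_crown in the frame of rail_mid between -0.014 and 0.014 m and y of guard_1_crown in the frame of rail_mid between -0.12 and 0.12 m and z of guard_1_crown in the frame of rail_mid between 0 and 0.016 m and angle between each of guard_1, guard_2, guard_3, guard_4's own z axis and vertical below 0.35 rad and linear speed of each of guard_1, guard_2, guard_3, guard_4 below 0.05 m/s and x of guard_2_crown in the frame of rail_mid between -0.014 and 0.014 m and y of guard_2_crown in the frame of rail_mid between -0.12 and 0.12 m and z of guard_2_crown in the frame of rail_mid between 0 and 0.016 m and x of guard_3_crown in the frame of rail_mid between -0.014 and 0.014 m and y of guard_3_crown in the frame of rail_mid between -0.12 and 0.12 m and z of guard_3_crown in the frame of rail_mid between 0 and 0.016 m and x of guard_4_crown in the frame of rail_mid between -0.014 and 0.014 m and y of guard_4_crown in the frame of rail_mid between -0.12 and 0.12 m and z of guard_4_crown in the frame of rail_mid between 0 and 0.016 m); the robot touches nothing.
It fails at once if the beaker is knocked over (angle between beaker's own z axis and vertical above 0.6 rad).
It fails at once if the flask is knocked over (angle between flask's own z axis and vertical above 0.6 rad).
Of guard_1, guard_2, guard_3, guard_4 only 2 to 4 are there at a start; the rules pass over those that are not, and their reading is None.
At some moment in a run one of guard_1, guard_2, guard_3, guard_4 may be knocked a few centimetres aside while the robot is not near it.
It also fails if it takes over 210 s, if anything falls off the work surface, if the arm or the gripper's body presses on something with over 40 N, if the wrist force passes 120 N, or if a joint passes its speed limit or range.

### The arm

A 6-joint arm with a two-finger parallel gripper is mounted at the origin on a cart in front of the work surface, level with it; the furniture and walls round the work are solid. World frame = base frame: x ahead of the robot, y to its left, z up, the work surface at z = 0. Lengths are in m, angles in rad, forces in N, time in s.
With the tool pointing down it reaches from about 0.375 to 0.925 m from the base axis. Payload 5.7 kg.
Tool frame: the origin (TCP) lies midway between the tips of the shut fingers; the grasp point (between the pads) lies 19 mm behind it; z points along the fingers, x is the direction in which the jaws open and shut, and the axes are right-handed (so a half turn about z gives the same grasp; the last joint's range is limited). The gripper opens to 88 mm and grips with 3 to 60 N. Pads are 20 mm wide; open, the fingers measure 115 mm over their backs; the gripper's body (75 mm by 178 mm) begins 61 mm behind the grasp point.
Start: joints at [-1.27, 0.359, 1.51, -0, 1.272, -0.115], TCP at [0.242, -0.549, 0.223] pointing down, gripper open.
Joint ranges: [-2.97, 2.97], [-1.01, 2.36], [0.21, 2.38], [-0.96, 4.11], [0.2, 2.71], [-2.98, 2.98]. Speed limits (rad/s): [2.39, 2.39, 3.14, 3.14, 3.14, 3.14].

### API

Orientations are given as a unit quaternion [x, y, z, w].
In Python, from bench import move_ptp, servo_line, goto_joints, move_gripper, sleep, inverse_kinematics, capture, PlanningError, close_job, spot_in, silhouettes, current_clock, current_joint_pos, current_qvel, current_joint_torque, current_position, current_orientation, current_force, current_torque, current_finger_gap gives the robot as it stands. Calls block until the motion is done:
- move_ptp(position, orientation): joint-space move of the TCP to a pose.
- servo_line(position, orientation=None, rate=0.15, contact_N=None): straight line of the TCP; orientation=None keeps the orientation; rate is the mean speed in m/s. With contact_N (N) it stops when the force on the tool has changed by that much, and returns True; else False.
- goto_joints(angles): joint-space move.
- move_gripper(opening): finger opening in m; the grip force is fixed at half the most; returns when the fingers have stopped.
- sleep(seconds).
- inverse_kinematics(position, orientation): joint angles nearest the present ones, or None.
- capture(name): name is "scene" or "top" or "wrist"; returns a dict with "image" (384x512x3 uint8, blue, green, red), "range_z" (384x512 float32, m along the optical axis (not along the pixel's ray), 0 where there is no reading), "intrinsics" (3x3 intrinsics, pixels), "R" (3x3) and "t" (3): a world point X has camera coordinates R X + t. Camera axes: x right, y down, z forward; pixel columns grow to the right and rows downward; lengths in m; the calibration is good to about 2 mm. A picture is of the moment at which its call begins.
A pose or a line that the arm cannot do raises PlanningError and nothing moves.
- close_job(): hands the job in, once; it reports no verdict.
Trained networks look in the newest picture that a camera, given by its name, has taken for a name from the list of things; names that differ only in an ending like _2 or _b are one class to them, and where a whole thing is asked for, a point or a joint stands for the part that bears it (a point fixed in the world has none). Each returns a list of dicts, best first, with "conf" (0 to 1); they miss things now and then, are a little off and sometimes report something else, mostly with a low value. They report only what shows in the picture. A call takes as long as a camera call. They do not tell look-alikes from the thing itself.
- spot_in(camera, query): "xy" ([column, row] in pixels, amid what is visible of it).
- silhouettes(camera, query): "region" (384x512 bool, what is visible of it) and "xy" ([column, row] in pixels, amid what is visible of it).
Readings, each from a call of its own:
- current_clock(): time.
- current_joint_pos(): joint angles.
- current_qvel(): joint speeds.
- current_joint_torque(): joint torques, N m.
- current_position(): TCP position.
- current_orientation(): TCP orientation.
- current_force(): force on the tool from outside, world axes, zero at the start.
- current_torque(): the same for the moment, N m.
- current_finger_gap(): finger opening in m.
Only numpy, scipy, OpenCV 4.12 (cv2) and the standard library are available. Lean on these libraries where they do the work, as an engineer would, in place of code of your own. Each camera call takes 0.05 s, during which the arm holds its last target.

## Working session

There is one attempt and no reset: what is moved stays moved. The work goes in short steps, each a Python script; the robot and the scene stay as the last script left them, time stands still between calls to the robot, and variables do not carry over. Pictures are saved under pics/ and viewed, and the job is handed in when it is done.

```bash
mkdir -p pics; ls; python3 - <<'E'
from bench import *
import cv2
for n in ["scene","top"]:
    c=capture(n); cv2.imwrite(f"pics/{n}0.png",c["image"])
    print(n,c["intrinsics"].tolist(),c["R"].tolist(),c["t"].tolist())
    for q in ["guard_1","stand","knob_grip","keeper_tip","beaker","flask","cabinet_corner"]:
        print(q,[(round(d["conf"],2),[round(float(v)) for v in d["xy"]]) for d in spot_in(n,q)])
print(current_clock())
E
```

```text
pics
scene [[476.9882872548705, 0.0, 257.2516392780166], [0.0, 476.9882872548705, 195.55771085305975], [0.0, 0.0, 1.0]] [[-0.8245936495711237, -0.5655413962570879, 0.014430599660379422], [-0.25582662529583977, 0.3500170302197399, -0.9011330736056108], [0.5045771010229425, -0.7467603415258051, -0.43330236723048976]] [0.3389342607694059, 0.2669447942605439, 1.3239140513006122]
guard_1 [(0.57, [180, 291]), (0.57, [280, 187]), (0.48, [296, 180])]
stand [(0.72, [225, 212])]
knob_grip [(0.59, [221, 187])]
keeper_tip [(0.56, [221, 186])]
beaker []
flask []Traceback (most recent call last):
  File "<stdin>", line 7, in <module>
ValueError: it knows: beaker, flask, guard, guard_1_crown, guard_2_crown, guard_3_crown, guard_4_crown, keeper_knob, keeper_tip, knob_grip, rail_mid, stand
```

```bash
python3 - <<'E'
from bench import *
import cv2
for n in ["top","wrist"]:
    c=capture(n); cv2.imwrite(f"pics/{n}0.png",c["image"])
    print(n,c["intrinsics"].tolist(),c["R"].tolist(),c["t"].tolist())
    for q in ["guard_1","stand","knob_grip","keeper_tip","beaker","flask","rail_mid"]:
        print(q,[(round(d["conf"],2),[round(float(v)) for v in d["xy"]]) for d in spot_in(n,q)])
a=cv2.imread("pics/scene0.png")
cv2.imwrite("pics/scene0b.png",cv2.resize(a,(800,600)))
b=cv2.imread("pics/top0.png")
cv2.imwrite("pics/top0b.png",cv2.resize(b,(800,600)))
print(current_clock())
E
```

```text
top [[385.13588661270575, 0.0, 257.4722021314258], [0.0, 385.13588661270575, 190.6265356513512], [0.0, 0.0, 1.0]] [[-0.00954406810765501, -0.9998048970288146, 0.017293890284087576], [-0.9988565895298958, 0.008721963043688686, -0.04700469033373059], [0.046844682907047394, -0.017722732234792295, -0.998744952650812]] [-0.12203117835238875, 0.5127829126788763, 1.3644490948591323]
guard_1 [(0.79, [309, 215]), (0.73, [314, 180]), (0.65, [121, 215]), (0.59, [350, 190]), (0.58, [244, 181])]
stand [(0.79, [242, 176])]
knob_grip [(0.96, [225, 178])]
keeper_tip [(0.64, [221, 178])]
beaker [(0.79, [378, 189])]
flask [(0.86, [382, 218])]
rail_mid [(0.9, [241, 181])]
wrist [[338.4747378098263, 0.0, 252.95533816047464], [0.0, 338.4747378098263, 189.3340107893615], [0.0, 0.0, 1.0]] [[0.40365142225826217, -0.9149128394428914, 0.00015978557377128826], [-0.8834233349876778, -0.38971309539534726, 0.2601670895340674], [-0.23796794008465255, -0.1051579740196828, -0.9655635970726859]] [-0.5993157077298642, -0.03055667882429155, 0.389821247212277]
guard_1 []
stand []
knob_grip []
keeper_tip []
beaker []
flask [(0.66, [346, 18])]
rail_mid []
1.15
```

View pics/scene0b.png

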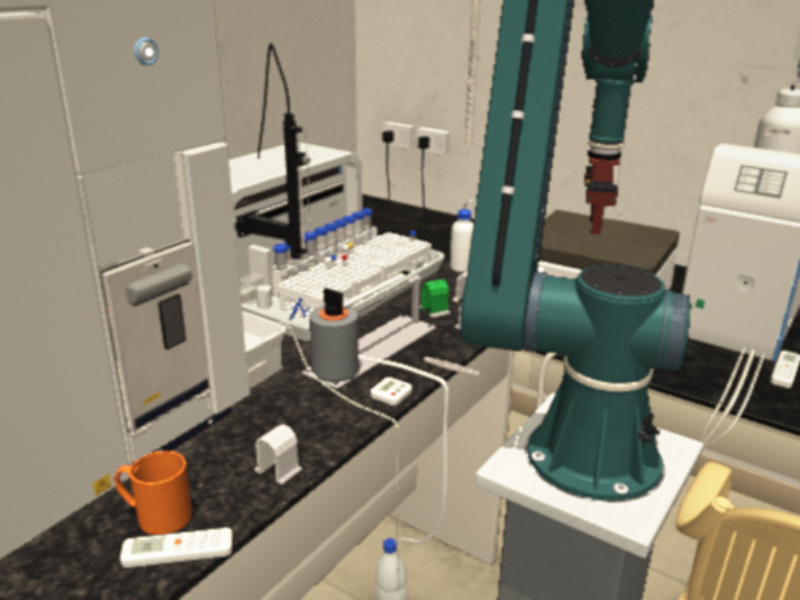

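View pics/top0b.png

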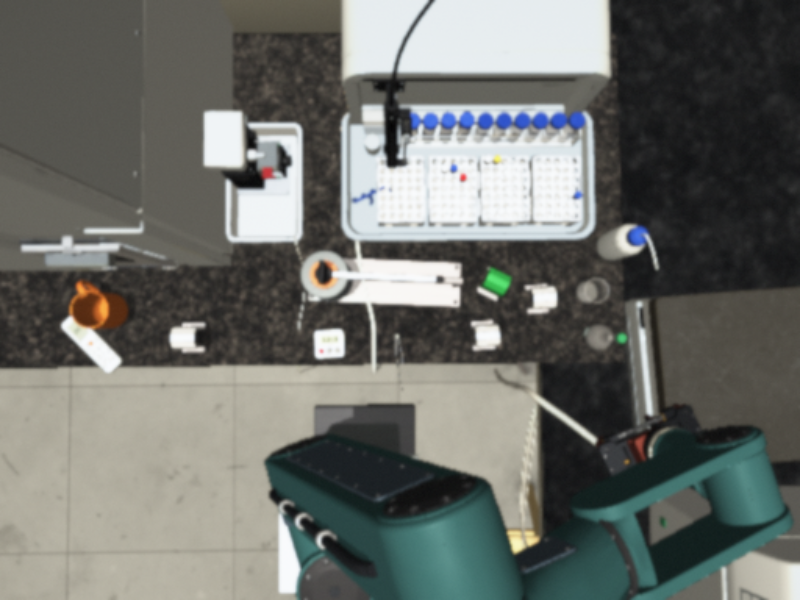

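The top view (512-px coordinates) shows white guards at (309,215), (350,190) and (121,215). The one at (314,180) is green, so it's a look-alike. The knob is at (207,175), the keeper runs right along the rail to about (295,178), the beaker is at (378,189) and the flask at (382,218). Next I'll check a crop and measure.

```bash
cat > h.py <<'E'
from bench import *
import numpy as np, cv2
from scipy.spatial.transform import Rotation as Ro
def cloud(c):
    K=c["intrinsics"];z=c["range_z"].astype(float)
    v,u=np.mgrid[0:z.shape[0],0:z.shape[1]]
    P=np.stack([(u-K[0,2])*z/K[0,0],(v-K[1,2])*z/K[1,1],z],-1)
    W=(P-c["t"])@c["R"]
    W[z<=0]=np.nan
    return W
def proj(c,X):
    p=c["R"]@np.array(X)+c["t"];p=c["intrinsics"]@p;return p[:2]/p[2]
def down(yaw):  # tool x axis direction at angle yaw, z down
    R=np.array([[np.cos(yaw),np.sin(yaw),0],[np.sin(yaw),-np.cos(yaw),0],[0,0,-1]])
    return Ro.from_matrix(R).as_quat()
def rect(pts):
    return cv2.minAreaRect(np.float32(pts*1000))
E
python3 - <<'E'
from h import *
c=capture("top");W=cloud(c);im=c["image"]
cv2.imwrite("pics/crop1.png",cv2.resize(im[140:240,100:400],(800,267),interpolation=cv2.INTER_CUBIC))
for (u,v) in [(309,215),(350,190),(121,215),(314,180),(378,189),(382,218)]:
    w=W[v-18:v+19,u-18:u+19]; m=(w[...,2]>0.055)&(w[...,2]<.2); p=w[m]
    m2=(w[...,2]>0.01)&(w[...,2]<.2)
    if len(p)==0: print(u,v,"none");continue
    print((u,v),len(p),np.median(p,0).round(3),rect(p[:,:2]),"all",rect(w[m2][:,:2]))
m=(W[...,2]>0.15)&(W[...,2]<0.21)&(W[...,0]>.4)&(W[...,0]<.65)&(abs(W[...,1])<.35)
print("knob",m.sum(),W[m].mean(0) if m.any() else None, rect(W[m][:,:2]))
m=(W[...,2]>0.128)&(W[...,2]<0.14)&(W[...,0]>.4)&(W[...,0]<.7)&(abs(W[...,1]-.1)<.1); print("turret",m.sum(),cv2.minEnclosingCircle(np.float32(W[m][:,:2])))
m=(W[...,2]>0.141)&(W[...,2]<0.153)&(W[...,0]>.4)&(W[...,0]<.62)&(W[...,1]<.09)&(W[...,1]>-.3);print("keeper",m.sum(),rect(W[m][:,:2]),cv2.fitLine(np.float32(W[m][:,:2]),cv2.DIST_L2,0,.01,.01).ravel())
m=(W[...,2]>0.003)&(W[...,2]<0.02)&(W[...,0]>.45)&(W[...,0]<.62)&(W[...,1]<.05)&(W[...,1]>-.2);print("plate",m.sum(),rect(W[m][:,:2]))
E
```

```text
(309, 215) 207 [ 0.427 -0.311  0.076] ((426.2514343261719, -310.2513732910156), (48.50226593017578, 49.27388381958008), 4.196652889251709) all ((435.05828857421875, -309.5753173828125), (79.8591537475586, 49.388790130615234), 3.6505703926086426)
(350, 190) 200 [ 0.508 -0.436  0.075] ((509.01336669921875, -436.7663269042969), (48.363441467285156, 49.46369552612305), 5.7147955894470215) all ((505.83428955078125, -467.3453369140625), (114.83196258544922, 54.52265930175781), 89.1533203125)
(121, 215) 212 [0.43  0.352 0.075] ((428.4554443359375, 352.25787353515625), (53.06038284301758, 44.38935089111328), 89.34716796875) all ((440.4793395996094, 373.70050048828125), (114.89962005615234, 64.50428009033203), 65.28721618652344)
(314, 180) 199 [ 0.543 -0.333  0.075] ((545.5567626953125, -334.1400146484375), (50.18268585205078, 47.63742446899414), 62.493446350097656) all ((545.2190551757812, -338.19927978515625), (58.008644104003906, 60.081668853759766), 62.88547134399414)
(378, 189) 82 [ 0.525 -0.564  0.068] ((523.0814819335938, -554.2992553710938), (53.91441345214844, 52.24753189086914), 87.
[... 153 characters left out ...]
.073] ((419.95123291015625, -566.578125), (40.56717300415039, 41.65485763549805), 28.789031982421875) all ((420.67840576171875, -564.9915161132812), (55.541297912597656, 56.52091598510742), 89.70550537109375)
knob 371 [0.5794114  0.11525376 0.17413798] ((577.7593994140625, 62.4576416015625), (542.854248046875, 77.43190002441406), 80.22197723388672)
turret 439 ((0.557854413986206, 0.03884514421224594), 0.04997575655579567)
keeper 322 ((569.0736083984375, -61.214141845703125), (84.68218994140625, 287.4291687011719), 4.832977771759033) [ 0.05677526  0.998387    0.5523139  -0.06541368]
plate 1418 ((534.8859252929688, -74.21566009521484), (247.4857635498047, 169.5258026123047), 89.68915557861328)
```

View pics/crop1.png

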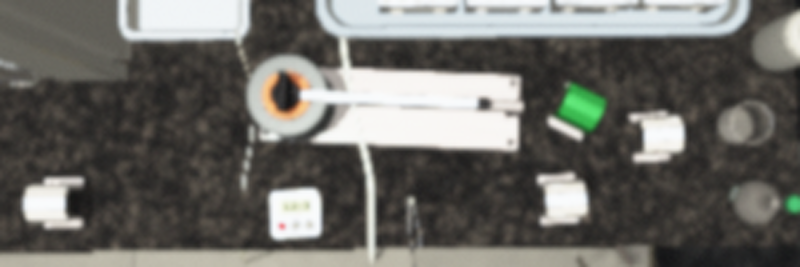

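```bash
python3 - <<'E'
from h import *
c=capture("top");W=cloud(c)
m=(W[...,2]>0.25)&(W[...,1]>.08)&(W[...,1]<.7)&(W[...,0]>.3)
p=W[m];print("cab",p[:,:2].min(0)); 
for z0 in (.25,.4,.6,.8):
    q=p[(p[:,2]>z0)&(p[:,2]<z0+.2)]
    if len(q): print(z0,len(q),np.percentile(q,[1,99],axis=0).round(3).tolist())
m=(W[...,2]>0.03)&(W[...,0]>.6)&(W[...,0]<.85)&(abs(W[...,1]-.0)<.25)
c=capture("scene");W2=cloud(c);p=W2.reshape(-1,3);p=p[(p[:,2]>.25)&(p[:,1]>.05)&(p[:,1]<.8)&(p[:,0]<.9)&(p[:,0]>.3)]
for y0 in np.arange(.05,.6,.05):
    q=p[(p[:,1]>y0)&(p[:,1]<y0+.05)]
    if len(q)>5: print("sc y%.2f"%y0,len(q),np.percentile(q[:,0],[1,10,50]).round(3))
yaw=np.pi/2-.05
P=[0.242,-0.549,0.35]
servo_line(P,rate=.2)
for s in (0,np.pi):
    for d in (0,1.5): print(s,d,inverse_kinematics([.558,.039,.30],down(yaw+s+d)))
print(c["t"])
w=capture("wrist");print(-w["R"].T@w["t"],w["R"][2],current_position())
E
```

```text
cab [0.55537531 0.16709874]
0.25 6923 [[0.558, 0.169, 0.253], [1.033, 0.561, 0.447]]
0.4 6066 [[0.586, 0.249, 0.402], [0.96, 0.512, 0.599]]
0.6 8709 [[0.59, 0.249, 0.602], [0.856, 0.358, 0.798]]
0.8 2390 [[0.59, 0.249, 0.8], [0.765, 0.263, 0.849]]
sc y0.25 2560 [0.581 0.584 0.588]
sc y0.30 3456 [0.582 0.584 0.588]
sc y0.35 3564 [0.557 0.579 0.59 ]
sc y0.40 4073 [0.554 0.576 0.59 ]
sc y0.45 4557 [0.554 0.578 0.59 ]
sc y0.50 4437 [0.577 0.579 0.584]
sc y0.55 5551 [0.577 0.579 0.581]
0 0 [-5.37108409e-02  2.38739065e-01  1.48980586e+00 -4.44089210e-16
  1.41304772e+00 -1.57450717e+00]
0 1.5 None
3.141592653589793 0 [-5.37108409e-02  2.38739065e-01  1.48980586e+00 -4.44089210e-16
  1.41304772e+00  1.56708549e+00]
3.141592653589793 1.5 [-5.37108409e-02  2.38739065e-01  1.48980586e+00 -4.44089210e-16
  1.41304772e+00  6.70854859e-02]
[0.33893426 0.26694479 1.32391405]
[ 0.30723334 -0.51903451  0.51067061] [-0.23847316 -0.1035619  -0.96561146] [ 0.24169808 -0.54811087  0.34826311]
```

```bash
python3 - <<'E'
from h import *
move_ptp([.52,-.02,.38],down(1.52+np.pi))
c=capture("wrist");im=c["image"];cv2.imwrite("pics/w1.png",im)
W=cloud(c);np.savez("w1.npz",**c)
print(current_position(),current_clock())
print("knob",[(round(d["conf"],2),d["xy"]) for d in spot_in("wrist","knob_grip")])
E
```

```text
[ 0.52006054 -0.02072658  0.37987605] 4.325
knob [(0.8, [264.1, 129.9])]
```

View pics/w1.png

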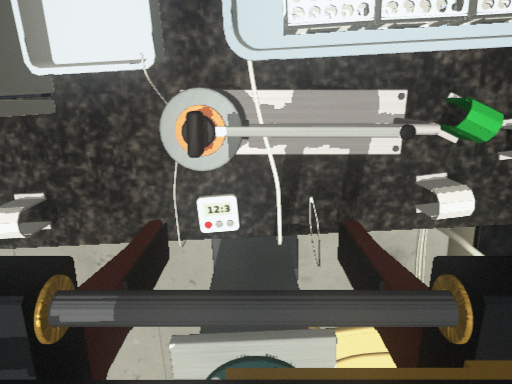

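```bash
python3 - <<'E'
from h import *
c=dict(np.load("w1.npz"));W=cloud(c);Z=W[...,2]
def show(n,m):
    p=W[m]; r=rect(p[:,:2]); l=cv2.fitLine(np.float32(p[:,:2]),cv2.DIST_HUBER,0,.001,.001).ravel()
    print(n,len(p),p.mean(0).round(4),np.round(r[0],1),np.round(r[1],1),round(r[2],2),"ang",np.degrees(np.arctan2(l[1],l[0])).round(2))
v,u=np.mgrid[0:384,0:512]
box=lambda a,b,e,f:(u>=a)&(u<b)&(v>=e)&(v<f)
t=box(150,250,80,180)&(Z>.131)&(Z<.14);show("turret",t);print(cv2.minEnclosingCircle(np.float32(W[t][:,:2])))
show("wing",box(150,250,80,180)&(Z>.183)&(Z<.2))
show("keeper",box(225,420,110,150)&(Z>.141)&(Z<.156))
show("rail",box(225,440,100,160)&(Z>.115)&(Z<.135))
show("plate",box(170,420,80,165)&(Z>.003)&(Z<.012))
for name,(uu,vv) in dict(A=(447,196),L=(22,215),G=(475,118)).items():
    show(name,box(max(uu-45,0),uu+37,vv-30,vv+30)&(Z>.06)&(Z<.09))
E
```

```text
turret 3739 [0.5607 0.0419 0.1361] [557.8  41.2] [99.  98.5] 42.46 ang -4.07
((0.5580112934112549, 0.037909362465143204), 0.05301607772707939)
wing 624 [0.5583 0.0404 0.1889] [557.8  41.3] [14.4 46.4] 87.2 ang -3.37
keeper 1985 [ 0.5504 -0.099   0.148 ] [549.5 -97.7] [217.4  16.7] 87.5 ang 86.86
rail 987 [ 0.5532 -0.1201  0.1262] [ 546.9 -117.9] [259.8  69.6] 85.86 ang 85.5
plate 8480 [ 0.5531 -0.1262  0.0059] [544.6 -81.5] [372.3 117.2] 87.11 ang 85.09
A 1073 [ 0.4308 -0.3061  0.0741] [ 427.  -307.3] [45.3 51.2] 4.92 ang -81.38
L 612 [0.431  0.3426 0.0736] [428.8 346.1] [36.  44.7] 86.81 ang -2.07
G 1282 [ 0.544  -0.3291  0.0742] [ 545.3 -331. ] [52.1 47.1] 62.85 ang 43.73
```

```bash
python3 - <<'E'
from h import *
o=down(-.053-np.pi/2)
X,Y=.558,.0408
move_ptp([X,Y,.27],o); print(current_clock())
servo_line([X,Y,.160],rate=.08,contact_N=8); print(current_position(),current_force())
move_gripper(0.0); print("gap",current_finger_gap(),current_force(),current_torque(),current_clock())
q0=np.array(current_joint_pos());np.save("q0.npy",q0);print(q0)
for i,a in enumerate([.17,-.17,.2,-.2]):
    q=q0.copy();q[5]-=a;goto_joints(q);sleep(.35)
    print(a,current_joint_pos()[5]-q0[5],np.round(current_torque(),2),np.round(current_force(),1),current_clock(),current_finger_gap())
E
```

```text
4.9667
[0.55844236 0.04082284 0.16053942] [-0.51981922 -0.27848356 -0.252598  ]
gap 0.01389768264892279 [-0.8858076  -5.79871185 -0.3464803 ] [-0.62831868  0.06327709 -0.0475645 ] 7.6167
[-0.05113751  0.36630677  1.67253915 -0.00168786  1.10286161  1.57337882]
0.17 -0.16889597359662223 [-0.28  0.3  -0.67] [-2.4 -1.6  1.9] 8.25 0.014329456519172673
-0.17 0.16904473179724677 [-0.3   0.03  0.68] [-0.9 -2.4  1. ] 9.0167 0.014316700256485428
0.2 -0.1982741621708375 [-0.36  0.81 -0.87] [-4.5 -2.8  4.1] 9.8083 0.017888517876867956
-0.2 0.19918233315313705 [-0.43 -0.58  0.61] [ 2.9 -3.2 -2.2] 10.625 0.01445021836253513
```

```bash
python3 - <<'E'
from h import *
q0=np.load("q0.npy")
for i,a in enumerate([.24,-.24,.27,-.28,.29,-.29]):
    q=q0.copy();q[5]-=a;goto_joints(q);sleep(.35)
    print(a,current_joint_pos()[5]-q0[5],np.round(current_torque(),2),np.round(current_force(),1),current_clock(),current_finger_gap())
for a in [0.,.35,.5]:
    q=q0.copy();q[5]-=a;goto_joints(q);sleep(.2)
    print(a,current_joint_pos()[5]-q0[5],np.round(current_torque(),2),np.round(current_force(),1),current_clock(),current_finger_gap())
E
```

```text
0.24 -0.23918093831465792 [-0.49  0.07 -0.71] [-0.2 -3.6  1.8] 11.475 0.014855309034216693
-0.24 0.2378638286563799 [-0.53 -0.61  0.68] [ 3.  -4.2 -1.4] 12.3583 0.014791900688223652
0.27 -0.26939306330959445 [-0.45 -0.2  -0.73] [ 1.  -2.8  1. ] 13.2667 0.014616630404854968
-0.28 0.27877529940359613 [-0.65 -0.49  0.69] [ 2.8 -3.2 -0.3] 14.2083 0.014447577136987516
0.29 -0.2893674980706964 [-0.12 -0.56  0.02] [ 1.9 -1.5 -1.6] 15.1583 0.013873026504320955
-0.29 0.2889572486759995 [-0.42 -0.52 -0.1 ] [ 2.7 -4.3 -1.7] 16.1167 0.014223231289087162
0.0 0.0017810764794516931 [-0.34 -0.67  0.01] [ 3.7 -3.2 -1. ] 16.7 0.013875880519723141
0.35 -0.3479001440813829 [-0.05 -0.73  0.  ] [ 3.6 -1.6 -2.2] 17.325 0.013589901838571955
0.5 -0.497469800580963 [-0.07 -0.28 -0.01] [ 2.2 -0.4  0.6] 17.7917 0.013936877923865826
```

The knob now turns free, with almost no torque past 0.29 rad. I'll swing it out.

```bash
python3 - <<'E'
from h import *
q0=np.load("q0.npy")
for a in [1.0,1.46]:
    q=q0.copy();q[5]-=a;goto_joints(q);sleep(.2)
    print(a,current_joint_pos()[5],np.round(current_torque(),2),np.round(current_force(),1),current_clock(),current_finger_gap())
p=np.array(current_position());
move_gripper(.05);servo_line([p[0],p[1],.30],rate=.2);
move_ptp([.52,-.02,.38],down(-.053-np.pi/2))
c=capture("wrist");cv2.imwrite("pics/w2.png",c["image"]);np.savez("w2.npz",**c)
c=capture("top");cv2.imwrite("pics/t2.png",cv2.resize(c["image"][140:240,100:400],(800,267)));np.savez("t2.npz",**c)
print(current_clock())
E
```

```text
1.0 0.5750143807188024 [ 0.21 -0.12 -0.01] [0.2 2.7 3.4] 18.5417 0.01344110674038648
1.46 0.11511615356478673 [0.52 0.13 0.04] [-1.8  4.8  4.8] 19.2583 0.014254854878162857
22.1583
```

View pics/w2.png

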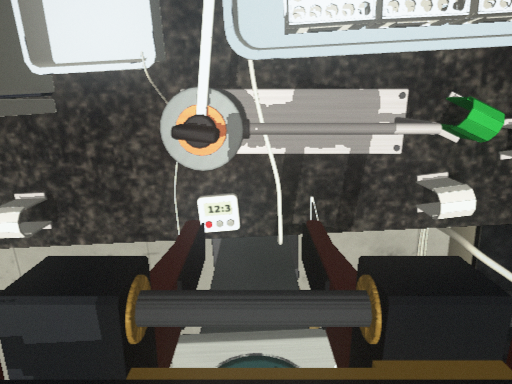

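View pics/t2.png

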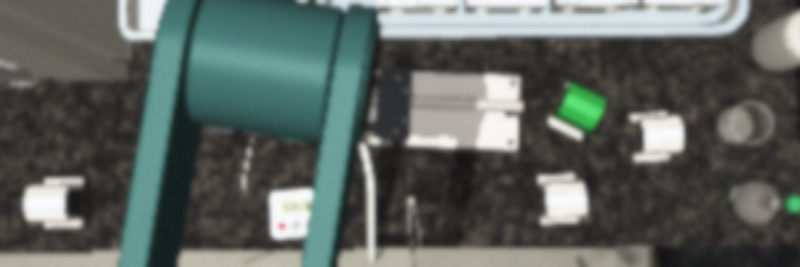

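```bash
cat >> h.py <<'E'
def look_guard(x,y,yaw=0.,tag=None,z=.30):
    """hover so that wrist cam sees guard; return centre, yaw of guard x axis"""
    move_ptp([x,y,z],down(yaw)); sleep(.1)
    c=capture("wrist");W=cloud(c);Z=W[...,2]
    if tag: cv2.imwrite(f"pics/{tag}.png",c["image"])
    near=(np.hypot(W[...,0]-x,W[...,1]-y)<.07)
    white=(c["image"].astype(int).max(-1)-c["image"].astype(int).min(-1)<50)
    m=near&(Z>.055)&(Z<.085)&white
    p=W[m]; r=rect(p[:,:2])
    top=near&(Z>.073)&(Z<.085)&white; pt=W[top]
    f=near&(Z>.003)&(Z<.012)&white&(c["image"].min(-1)>110)
    print("guard n",len(p),"rect",np.round(r[0],1),np.round(r[1],1),round(r[2],1),"top mean",pt.mean(0).round(4),"ext",np.round(rect(pt[:,:2]),1) if 0 else rect(pt[:,:2]),"feet",rect(W[f][:,:2]) if f.sum()>5 else None)
    uv=[proj(c,[r[0][0]/1000,r[0][1]/1000,.078])]
    print("px",uv[0].round(),"t",current_clock())
    return r,pt
E
python3 - <<'E'
from h import *
c=dict(np.load("w2.npz"));W=cloud(c);Z=W[...,2]
v,u=np.mgrid[0:384,0:512]
m=(u>255)&(u<430)&(v>118)&(v<140)&(Z>.118)&(Z<.132);p=W[m]
l=cv2.fitLine(np.float32(p[:,:2]),cv2.DIST_HUBER,0,.0005,.001).ravel();print("rail",m.sum(),rect(p[:,:2]),l,np.arctan2(l[1],l[0])-np.pi/2)
k=(p[:,2]>.1255);l=cv2.fitLine(np.float32(p[k][:,:2]),cv2.DIST_HUBER,0,.0005,.001).ravel();print("top",k.sum(),l,np.percentile(p[:,2],95))
m=(u>190)&(u<225)&(v<95)&(Z>.14)&(Z<.156);q=W[m];l2=cv2.fitLine(np.float32(q[:,:2]),cv2.DIST_HUBER,0,.0005,.001).ravel();print("keeper",np.arctan2(l2[1],l2[0]))
look_guard(.427,-.309,0.,"gA")
E
```

```text
rail 2075 ((549.0116577148438, -130.72665405273438), (213.09445190429688, 13.678338050842285), 87.02078247070312) [ 0.05302167  0.9985934   0.5511985  -0.10648859] -0.053046584
top 1018 [ 0.05100476  0.9986984   0.54920864 -0.12854595] 0.1275026021951645
keeper -0.16531006
guard n 1710 rect [ 425.7 -308.7] [48.7 50. ] 4.0 top mean [ 0.4256 -0.3082  0.0771] ext ((425.99102783203125, -308.6805725097656), (32.375186920166016, 50.07682800292969), 3.6524698734283447) feet ((425.820556640625, -308.5540771484375), (63.58281326293945, 49.25598907470703), 4.434971332550049)
px [251. 163.] t 24.2167
```

View pics/gA.png

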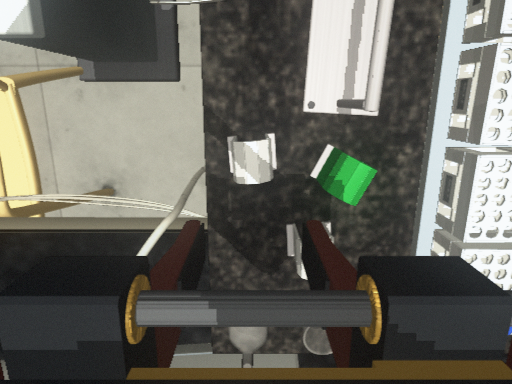

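```bash
cat >> h.py <<'E'
PSI=-.053
def railpt(d):
    y=.041-d*.9986; x=.5493+.052*(y+.1285); return x,y
def pick(x,y,yaw):
    move_ptp([x,y,.15],down(yaw)); move_gripper(.075)
    servo_line([x,y,.027],rate=.12,contact_N=8); print("at",np.round(current_position(),4))
    move_gripper(0.); print("gap",current_finger_gap())
    servo_line([x,y,.215],rate=.15); print("held",current_finger_gap(),current_clock())
def hang(d,yaw=PSI):
    x,y=railpt(d)
    move_ptp([x,y,.215],down(yaw)); sleep(.1); print("gap",current_finger_gap())
    servo_line([x,y,.10],rate=.12)
    hit=servo_line([x,y,.077],rate=.04,contact_N=5); print("hit",hit,np.round(current_position(),4),np.round(current_force(),1))
    p=np.array(current_position())
    move_gripper(.062); servo_line([p[0],p[1],.19],rate=.15); print("t",current_clock())
E
python3 - <<'E'
from h import *
x,y=.4258,-.3086
pick(x,y,.071)
hang(230)if 0 else None
E
```

```text
at [ 0.4262 -0.309   0.0275]
gap 0.047581889605078184
held 0.04766267210751048 28.5917
```

```bash
python3 - <<'E'
from h import *
hang(.230)
move_ptp([.47,-.19,.36],down(0.)) 
look_guard(.509,-.437,0.,"gB")
c=capture("top");cv2.imwrite("pics/t3.png",cv2.resize(c["image"][140:240,100:400],(800,267)))
E
```

```text
gap 0.04779344471201969
hit True [ 0.546  -0.1886  0.0792] [0.3 0.5 2.8]
t 32.3833
guard n 1706 rect [ 508.4 -435.2] [48.8 50.1] 3.9 top mean [ 0.5084 -0.4345  0.0771] ext ((508.0272216796875, -434.9921569824219), (33.81261444091797, 49.905670166015625), 2.363034725189209) feet ((508.50640869140625, -434.5807800292969), (63.34133529663086, 48.449710845947266), 3.783952474594116)
px [251. 162.] t 34.3083
```

View pics/gB.png

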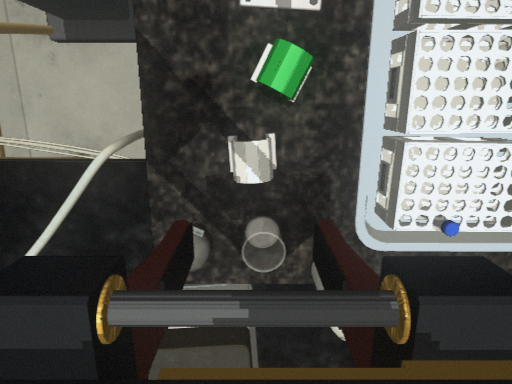

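View pics/t3.png

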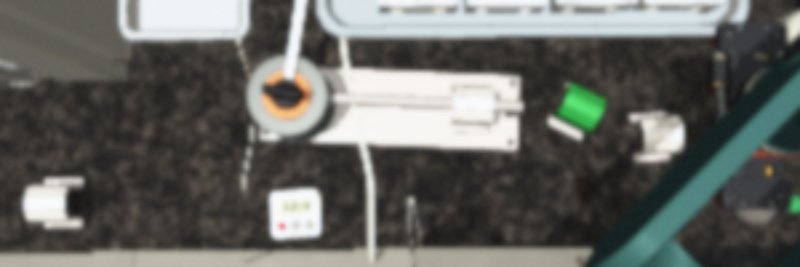

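Guard A hangs at about crop (473,103), and the flask and beaker are undisturbed. Next is the white guard at wrist (252,160), which sits clear of the green one at (285,70).

```bash
python3 - <<'E'
from h import *
pick(.5083,-.435,.066)
hang(.170)
x,y=railpt(.17)
servo_line([x-.03,y,.33],rate=.2)
move_ptp([.46,.15,.36],down(0.))
c=capture("top");cv2.imwrite("pics/t4.png",cv2.resize(c["image"][140:240,100:400],(800,267)))
print([(round(d["conf"],2),d["xy"]) for d in spot_in("top","guard_1")])
look_guard(.4285,.352,0.,"gC")
E
```

```text
at [ 0.5088 -0.4356  0.0278]
gap 0.04823910169342334
held 0.047836977566390146 38.5833
gap 0.04781742468135751
hit True [ 0.5491 -0.1287  0.0792] [ 0.4 -0.1  2.9]
t 42.8417
[(0.82, [259.3, 177.0]), (0.73, [273.8, 182.6]), (0.6, [312.4, 179.4])]
guard n 1716 rect [426.9 354.2] [50.  48.9] 89.5 top mean [0.4272 0.3549 0.0771] ext ((426.77862548828125, 354.2229919433594), (50.186866760253906, 34.47170639038086), 87.7600326538086) feet ((426.89483642578125, 354.13018798828125), (49.91593551635742, 64.05208587646484), 89.48279571533203)
px [250. 160.] t 45.925
```

View pics/gC.png

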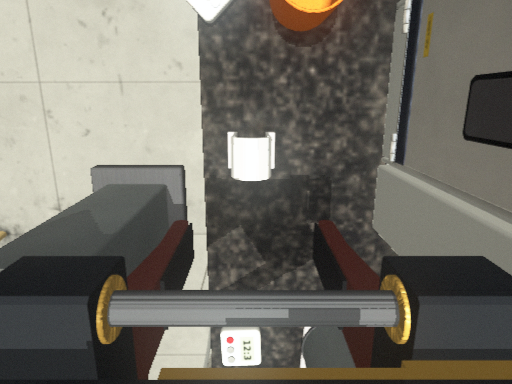

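View pics/t4.png

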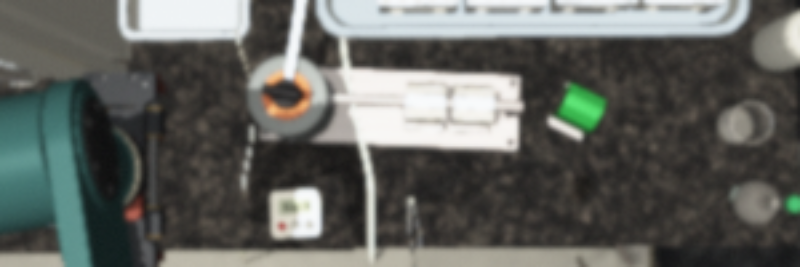

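```bash
python3 - <<'E'
from h import *
pick(.4268,.3542,-.009)
servo_line([.425,.352,.30],rate=.2)
x,y=railpt(.110)
servo_line([.425,y,.30],down(PSI),rate=.25); print(current_finger_gap(),current_clock())
servo_line([x,y,.30],rate=.2)
hang(.110)
servo_line([x-.03,y,.33],rate=.2)
move_ptp([.45,-.12,.38],down(PSI-np.pi/2))
c=capture("wrist");cv2.imwrite("pics/w5.png",c["image"])
W=cloud(c);np.savez("w5.npz",**c);print([(round(d["conf"],2),d["xy"]) for d in spot_in("wrist","guard_1")])
print(current_clock())
E
```

```text
at [0.4273 0.3546 0.0276]
gap 0.04817844138201053
held 0.04802885789035033 50.15
0.04744282760993691 52.5583
gap 0.04746355507886264
hit True [ 0.5522 -0.0688  0.0792] [ 1.2 -0.   1.8]
t 56.85
[(0.95, [304.6, 74.7]), (0.92, [255.8, 76.7]), (0.86, [401.9, 75.9]), (0.57, [206.7, 72.7])]
59.1
```

View pics/w5.png

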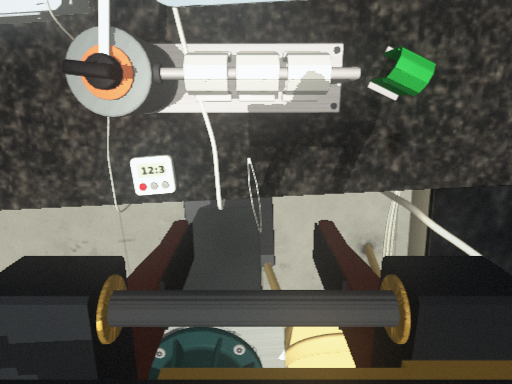

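```bash
python3 - <<'E'
from h import *
c=dict(np.load("w5.npz"));W=cloud(c);Z=W[...,2];v,u=np.mgrid[0:384,0:512]
for a,b in ((185,229),(236,280),(287,331)):
    m=(u>=a)&(u<b)&(v>45)&(v<105)&(Z>.121)&(Z<.145);p=W[m];r=rect(p[:,:2]);d=(.041-r[0][1]/1000);print(len(p),np.round(r[0],1),np.round(r[1],1),"railx",railpt(d)[0],"top z",np.percentile(p[:,2],95))
m=(u>55)&(u<135)&(v>40)&(v<110)&(Z>.183)&(Z<.2);print("wing",rect(W[m][:,:2]),W[m].mean(0))
t=capture("top");cv2.imwrite("pics/t6.png",cv2.resize(t["image"],(800,600)))
for q in ("guard_1","beaker","flask"):print(q,[(round(d["conf"],2),np.round(d["xy"])) for d in spot_in("top",q)])
E
```

```text
1514 [552.  -69.3] [51.8 40.1] railx 0.5523872244047607 top z 0.13170733222215894
1541 [ 548.9 -129.2] [50.9 40.1] railx 0.5492773939635742 top z 0.13173402554273733
1541 [ 545.8 -187.9] [50.1 40.1] railx 0.5462304068758667 top z 0.13164987070774095
wing ((557.5546875, 40.31218719482422), (47.007408142089844, 13.999509811401367), 80.54126739501953) [0.55734984 0.03947599 0.18893041]
guard_1 [(0.77, array([316., 181.])), (0.73, array([277., 179.])), (0.57, array([262., 171.])), (0.4, array([214., 168.]))]
beaker [(0.54, array([378., 187.]))]
flask [(0.53, array([383., 217.]))]
```

View pics/t6.png

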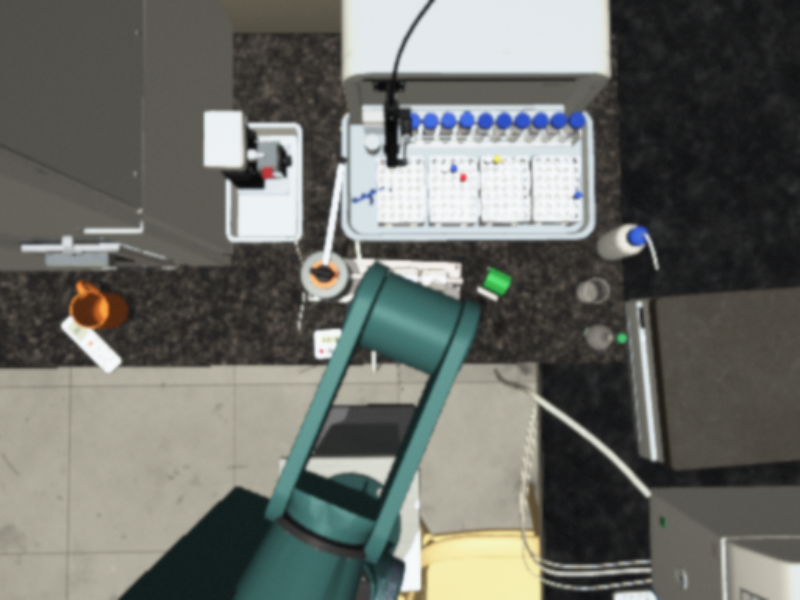

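All three guards hang, with crown tops at 131.7 mm and less than 1 mm off the rail axis. No other white guard is on the bench. I'll close the keeper now.

```bash
python3 - <<'E'
from h import *
q0=np.load("q0.npy");X,Y=.558,.0405
move_gripper(.05)
o=down(PSI-np.pi/2+1.459)
move_ptp([X,Y,.30],o)
servo_line([X,Y,.160],rate=.1,contact_N=8); print(current_position(),current_force())
move_gripper(0.);print("gap",current_finger_gap())
q1=np.array(current_joint_pos());print(q1)
for a in (.5,1.0,1.459):
    q=q1.copy();q[5]+=a;goto_joints(q);sleep(.1)
    print(a,current_joint_pos()[5],np.round(current_torque(),2),np.round(current_force(),1),current_clock(),current_finger_gap())
p=np.array(current_position())
move_gripper(.05);servo_line([p[0],p[1],.30],rate=.2)
move_ptp([.47,-.06,.38],down(PSI-np.pi/2));sleep(.2)
c=capture("wrist");cv2.imwrite("pics/w7.png",c["image"]);W=cloud(c);np.savez("w7.npz",**c)
print(current_clock())
E
```

```text
[0.5585252  0.04048708 0.16062692] [-0.58446097 -1.18489883  0.29460536]
gap 0.014099417511120454
[-5.09020756e-02  3.66002143e-01  1.67288151e+00  9.77107533e-06
  1.10362305e+00  1.13636415e-01]
0.5 0.6115461306317002 [-0.17 -0.09 -0.1 ] [ 0.4 -1.3 -0.4] 63.6 0.013953905527451614
1.0 1.1110003186242003 [-0.4  -0.34 -0.13] [ 2.5 -3.5 -2.2] 64.25 0.013817053318690193
1.459 1.5711500482546723 [-0.52 -0.46 -0.16] [ 2.6 -5.8 -2.7] 64.8667 0.01375601493334102
67.3667
```

View pics/w7.png

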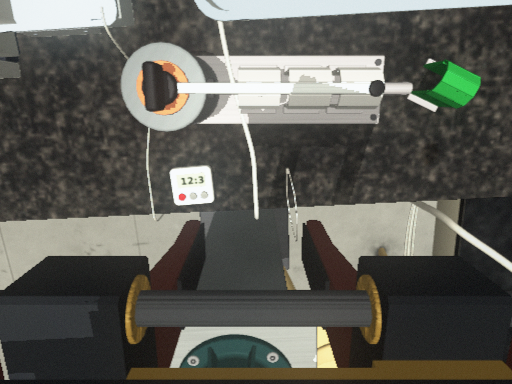

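```bash
python3 - <<'E'
from h import *
c=dict(np.load("w7.npz"));W=cloud(c);Z=W[...,2];v,u=np.mgrid[0:384,0:512]
m=(u>180)&(u<385)&(v>75)&(v<100)&(Z>.141)&(Z<.156)
l=cv2.fitLine(np.float32(W[m][:,:2]),cv2.DIST_HUBER,0,.0005,.001).ravel();th=np.arctan2(l[1],l[0]);print("knob",(th-np.pi/2-PSI+np.pi/2)%np.pi-np.pi/2)
m=(u>185)&(u<380)&(v>50)&(v<125)&(Z>.05)&(Z<.14)&(Z>.121)
p=W[m];print(np.percentile(p[:,2],[50,95]),rect(p[:,:2]))
for d in (.11,.17,.23):
    x,y=railpt(d);q=p[abs(p[:,1]-y)<.024];print(d,len(q),rect(q[:,:2]),np.percentile(q[:,2],95))
t=capture("top")
for q in ("beaker","flask"):print(q,[(round(d["conf"],2),np.round(d["xy"])) for d in spot_in("top",q)])
print(current_force(),current_clock())
E
```

```text
knob 0.0009511709
[0.12823452 0.13625198] ((543.71337890625, -98.5925521850586), (228.01219177246094, 81.35556030273438), 84.09222412109375)
0.11 985 ((551.9887084960938, -68.95787048339844), (48.5650749206543, 40.947479248046875), 87.04749298095703) 0.13107034557914587
0.17 990 ((548.8997192382812, -128.4577178955078), (48.93031692504883, 40.93596267700195), 87.01470184326172) 0.1310669401230598
0.23 888 ((546.0859985351562, -188.14051818847656), (46.92304611206055, 42.391204833984375), 89.81397247314453) 0.13101599405998535
beaker [(0.82, array([381., 185.]))]
flask [(0.85, array([382., 215.]))]
[-0.23249221 -0.00333954 -0.64347303] 67.5167
```

The picture shows the keeper lying straight over the three guards: knob at about (155,85), tip near (380,88). All checks pass and the gripper is clear, so I'm handing in.

```bash
python3 -c "
from bench import *
close_job();print('done')"
```

```text
the job is handed in; nothing more can be done
done
```

The job is done and handed in at about 67.5 s: all three white drip guards hang on the rail with the keeper shut over them. No verdict is reported.

- **Knob:** I rocked it between its stops until the torque fell to almost nothing. I then swung the keeper out to about 1.46 rad.
- **Guards:** The three white guards hang 110, 170 and 230 mm from the turret axis. I left the green look-alike alone, and the top view showed no fourth white guard.
- **Final checks:** The knob reads about 0.001 rad. Each guard is within 1 mm of the rail axis sideways and level, with its crown top near 131 mm. The beaker and flask were found where they started, and the gripper is clear of everything.
- **Not fully clean:** The wing slipped a little in the fingers on the early rocks, so I ran ten stops instead of six. The final outline of the outermost guard came out slightly distorted (about 3° in angle), probably because the keeper hid part of it. It measured clean before the keeper was closed.

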